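Turn the heating dial up four clicks

ROBOT

A 6-joint arm with a two-finger parallel gripper is mounted at the origin on the work surface. World frame = base frame: x ahead of the robot, y to its left, z up, the work surface at z = 0. Lengths are in m, angles in rad, forces in N, time in s.
With the tool pointing down it reaches from about 0.35 to 0.775 m from the base axis. Payload 5.5 kg.
Tool frame: the origin (TCP) lies between the finger pads; the fingertips stand 11 mm ahead of it and the grasp point (between the pads) lies 8 mm behind it (tips_ahead is the distance from the TCP to the fingertips, in m); z points along the fingers, y is the line along which they close (so a half turn about z gives the same grasp; the last joint's range is limited). The gripper opens to 85 mm and grips with 20 to 120 N. Pads are 22 mm wide; open, the fingers measure 114 mm over their backs; the gripper's body (76 mm by 85 mm) begins 54 mm behind the grasp point. The pads swing forward as they close: fully open they stand 13 mm farther back than shut.
Start: joints at [1.204, 0.313, 0.046, 1.304, 0, 1.431], TCP at [0.129, 0.56, 0.21] pointing down, gripper open.
Joint ranges: [-2.76, 2.76], [-0.86, 1.69], [-1.03, 1.26], [-2.2, 2.34], [-1.47, 1.5], [-3.14, 3.14]. Speed limits (rad/s): [2.57, 2.57, 3.14, 3.14, 3.14, 3.14].

INTERFACE

Orientations are given as a unit quaternion [w, x, y, z].
In Python, from workcell import * gives the robot as it stands. The module is installed in compiled form; this text tells all that it offers.
- The arm moves only by the tool jog_arm, never from a script. Its argument "moves" is a list of rows, each an object with "fingers": the closure, from 0 (fully open) to 1 (shut); "slide": the shift along the tool's x, y, z in mm, a list of three; "angular": the turn, a rotation vector about the tool's x, y, z in degrees, a list of three. A call has 1 to 10 rows; each row is the pose to reach, as a shift and turn from the pose commanded when the call began, along the tool's axes at that moment; what a row does not reach only later rows make up. A row lasts 1/12 s, in which the tool goes at most 41.7 mm and 7.16 degrees, less where a joint would pass 70% of its speed; a pose out of reach is approached as far as the arm can. A call with a gripper value outside its range is refused whole. The fingers move at their own pace and stop on an object; "squeeze" is the grip in N (left out, the last holds). Time passes only in rows, so rows that repeat a pose let the fingers close. It gives the time, the measured TCP pose, the force, the opening and the grip force at its end, in the units of the state.
- get_state(): the state, without advancing time (a new reading comes with each control period).
- read_camera(name): name is "scene" or "top" or "wrist"; returns a dict with "color" (480x640x3 uint8, red, green, blue), "fovy" (degrees; the focal length in pixels is half the picture's height over the tangent of half this angle, whatever the lens; pixels are square), "cx", "cy" (the principal point, pixels), "world_from_camera" (4x4, takes a point from camera to world coordinates); the wrist camera has in their place "tool_from_camera" (4x4, takes a point from camera to tool coordinates, whose origin is the TCP and whose axes are the flange's). Camera axes: x right, y down, z forward; pixel columns grow to the right and rows downward; lengths in m; the calibration is good to about 2 mm. A picture is of the moment at which its call begins: read the wrist's pose just before it. There is no depth.
- hand_in(): hands the job in; it is judged then, once.
Trained networks look in a picture, given as the dict that the camera call returned (one of the last four; its "shot" number tells which), for a name from the list of things; names that differ only in an ending like _2 or _b are one class to them, and where a whole thing is asked for, a point or a joint stands for the part that bears it (a point fixed in the world has none). Each returns a list of dicts, best first, with "p" (0 to 1); they miss things now and then, are a little off and sometimes report something else, mostly with a low value. They report only what shows in the picture. A call takes as long as a camera call.
- look_for(target, picture): "point" ([column, row] in pixels, amid what is visible of it).
- tip_of(target, picture): "point" ([column, row] in pixels: a listed point, or the origin of a listed thing).
The state is a dict: "clock": time; "joint_pos": joint angles; "qvel": joint speeds; "tau": joint torques, N m; "tcp_pos": TCP position; "orientation": TCP orientation; "wrist_force": force on the tool from outside, world axes, zero at the start; "ft_torque": the same for the moment, N m; "finger_gap": finger opening in m; "grip_force": force on a finger pad.
Only numpy, scipy, OpenCV 4.12 (cv2) and the standard library are available. Lean on these libraries where they do the work, as an engineer would, in place of code of your own. Each camera call takes 0.05 s, during which the arm holds its last target. There are 200 camera calls.

TASK

Turn the heated-spatula controller up by exactly four clicks: gently push the orange dial round clockwise (seen from above) from where it stands with a fingertip against the side of its wing, not pinching the wing between the fingers. When it is set, press the green button beside it fully down to confirm, let it spring back and take the hand away. Leave the blue dial and everything else on the bench alone.

Things in the scene. Friction and masses are not known exactly. Their poses are not given: they have to be found in the camera images.
- heater: heated-spatula controller, a cream box 150 x 200 x 70 mm (x, y, z), fixed to the bench. Origin at the centre of its underside, z up; at yaw 0 its front faces the robot. On its flat top (70 mm above the origin): the orange dial, axis at x = -15, y = -40 mm, and the green button at x = -15, y = +68 mm. A black disc of 49 mm radius, flat, with a dot at each of the ten click positions surrounds the dial. A brass weight stands loose on the top at about x = +53, y = -78 mm.
- heat_dial (a joint): angle of the orange dial, rad; grows clockwise seen from above (up). Ten click positions 0.419 rad (24 deg) apart, from 0 (pointer end of the wing along the controller's own -x) to 3.77; starts at rest in one of the first four. A sprung plunger holds it: about 0.06 Nm (2 to 3 N at the wing) to leave a click; past half-way it snaps into the next by itself and stays.
- heat_dial_center (a point): on the orange dial's vertical axis, at the top of its wing. The dial is a disc of 37 mm radius whose top lies 27 mm below this point, carrying an upright wing (bar) 68 mm long, 14 mm thick, 28 mm tall centred on the axis; the housing's top is 35 mm below this point. The point turns with the dial: x runs along the wing, away from the pointer end, z up.
- heat_dial_tip (a point): a point on the top of the wing, on its mid-line, 30 mm from the axis towards the pointer end (the end with the white line). Either end of the wing may be pushed.
- set_button (a joint): travel of the green button, m: 0 at rest, 0.006 fully down; a spring returns it, pushing back with 1.5 N at rest and 5 N when fully down.
- set_button_top (a point): centre of the top of the green button (cap radius 14 mm), pressed straight down
- lightbox: light-source control, a grey box of the same size and lay-out as the controller but with a blue dial and no button, fixed to the bench; origin at the centre of its underside. A black lens cap lies loose on its top. Leave alone.
- light_dial (a joint): angle of the blue dial on the grey box, rad; not to be turned
- weight: bystander: brass weight, 32 mm wide, 38 mm tall, standing on the controller; origin under its centre
- lens_cap: bystander: black lens cap, 42 mm wide, 12 mm thick, on the grey box; origin under its centre
- bottle: bystander: white bottle with red cap, 60 mm wide, 155 mm tall; origin under its centre
- jar: bystander: clear jar with orange lid, 72 mm wide, 75 mm tall; origin under its centre
- carton: bystander: lilac carton, 45 x 75 x 100 mm; origin under its centre
- brush: bystander: brush lying along its x, 160 mm long; origin under its middle
- pen_pot: bystander: green pot of pens, 68 mm wide, 85 mm tall, pens to 170 mm; origin under its centre

How it is judged:
By the outcome, as a careful person would: the job done as asked, in the order asked, and still so for the second after the job is handed in, with the robot touching nothing.
It also fails if it takes over 59 s, if anything falls off the work surface, if the arm or the gripper's body presses on something with over 40 N, if the wrist force passes 120 N, or if a joint passes its speed limit or range.

## Working session

There is one attempt and no reset: what is moved stays moved. The work goes in short steps, Python scripts to look and compute and a tool call to move; the robot and the scene stay as the last step left them, time stands still between calls to the robot, and variables do not carry over. Pictures are saved under pics/ and viewed, at most 10 in all, crops included, and the job is handed in when it is done.

Besides the shell and the picture viewer there is one more tool, called after "Call:" as name(argument=value, ...) on one line, values as JSON. jog_arm: Moves the arm, as the interface text tells. Its arguments: {"type":"object","properties":{"moves":{"type":"array","items":{"type":"object","properties":{"fingers":{"type":"number"},"slide":{"type":"array","items":{"type":"number"}},"angular":{"type":"array","items":{"type":"number"}}}}},"squeeze":{"type":"number"}},"required":["moves"]}

```bash
mkdir -p pics; cat > h.py <<'E'
from workcell import *
import numpy as np, cv2
from scipy.spatial.transform import Rotation as R
def Rq(q): return R.from_quat([q[1],q[2],q[3],q[0]]).as_matrix()
def wfc(pic,st=None):
    if "world_from_camera" in pic: return np.array(pic["world_from_camera"])
    T=np.eye(4);T[:3,:3]=Rq(st["orientation"]);T[:3,3]=st["tcp_pos"]
    return T@np.array(pic["tool_from_camera"])
def ray(pic,uv,z,st=None):
    f=240/np.tan(np.radians(pic["fovy"]/2));T=wfc(pic,st)
    d=T[:3,:3]@np.array([(uv[0]-pic["cx"])/f,(uv[1]-pic["cy"])/f,1]);o=T[:3,3]
    return o+d*(z-o[2])/d[2]
def proj(pic,p,st=None):
    f=240/np.tan(np.radians(pic["fovy"]/2));T=np.linalg.inv(wfc(pic,st))
    c=T[:3,:3]@np.array(p)+T[:3,3];return np.array([pic["cx"]+f*c[0]/c[2],pic["cy"]+f*c[1]/c[2]])
def save(pic,n): cv2.imwrite("pics/"+n+".png",pic["color"][:,:,::-1])
E
python3 - <<'E'
from h import *
s=get_state();print(s)
H=dict(heater=0,heat_dial_center=.105,heat_dial_tip=.105,set_button_top=.08,weight=.07,lightbox=0,bottle=0,jar=0,carton=0,brush=0,pen_pot=0,lens_cap=.07)
for c in("top","scene"):
    p=read_camera(c);save(p,c);print(c,p["fovy"],np.round(wfc(p),3).tolist())
    for n,z in H.items():
        r=tip_of(n,p)
        for d in r[:2]: print(n,round(d["p"],2),np.round(d["point"],1),np.round(ray(p,d["point"],z),3))
E
```

```text
{'clock': 0.0, 'joint_pos': array([ 1.20440096e+00,  3.14013527e-01,  4.49759565e-02,  1.30358628e+00,
       -2.74810637e-05,  1.43120940e+00]), 'qvel': array([ 0.00086478,  0.0006024 ,  0.00054851, -0.00120504,  0.00161659,
        0.00053024]), 'tau': array([ 6.35939086e-04, -4.80623960e+01,  2.98533064e+01,  1.91197061e-02,
       -1.25772804e-04,  3.65045977e-06]), 'tcp_pos': array([0.12911263, 0.55975596, 0.20900019]), 'orientation': array([-2.15412362e-04,  1.13161245e-01,  9.93576216e-01, -8.88114265e-04]), 'wrist_force': array([ 0.30131002,  0.03624877, -0.53644358]), 'ft_torque': array([-0.02487057, -0.01403134, -0.03049859]), 'grip_force': 0.0, 'finger_gap': 0.08556371458087564}
top 42.63624606714249 [[-0.007, -0.99, 0.138, 0.368], [-1.0, 0.007, -0.001, -0.006], [0.0, -0.138, -0.99, 1.416], [0.0, 0.0, 0.0, 1.0]]
heater 0.79 [254.6 253.4] [0.542 0.142 0.   ]
heater 0.4 [481.4 294.2] [ 0.444 -0.38   0.   ]
heat_dial_center 0.78 [265.4 259.9] [0.515 0.108 0.105]
heat_dial_tip 0.93 [252.7 265.4] [0.503 0.135 0.105]
set_button_top 0.64 [217.9 249.7] [0.541 0.214 0.08 ]
weight 0
[... 564 characters left out ...]
552, -0.834, 1.15], [0.0, 0.0, 0.0, 1.0]]
heater 0.72 [355.4 293.2] [0.538 0.13  0.   ]
heat_dial_center 0.63 [355.5 259. ] [0.524 0.107 0.105]
heat_dial_center 0.42 [368.7 257.9] [0.501 0.123 0.105]
heat_dial_tip 0.93 [371.5 259. ] [0.498 0.128 0.105]
heat_dial_tip 0.22 [452.4 392.4] [0.577 0.44  0.105]
set_button_top 0.44 [382.7 300.1] [0.536 0.208 0.08 ]
weight 0.71 [322.3 261.8] [0.57  0.051 0.07 ]
lightbox 0.87 [272.3 207.5] [ 0.539 -0.183  0.   ]
bottle 0.96 [253.7 293.1] [ 0.716 -0.016  0.   ]
carton 0.94 [474.2 361.8] [0.451 0.412 0.   ]
brush 0.97 [211.6 168.4] [ 0.585 -0.386  0.   ]
pen_pot 0.61 [257.1 139. ] [ 0.432 -0.395  0.   ]
lens_cap 0.55 [264.7 206.2] [ 0.578 -0.153  0.07 ]
```

View pics/top.png

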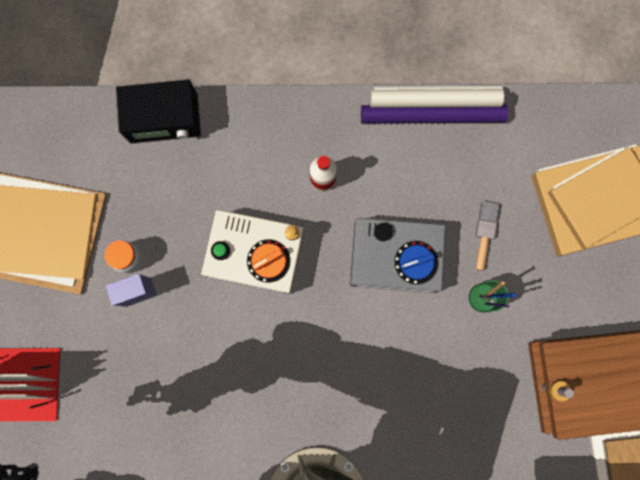

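View pics/scene.png

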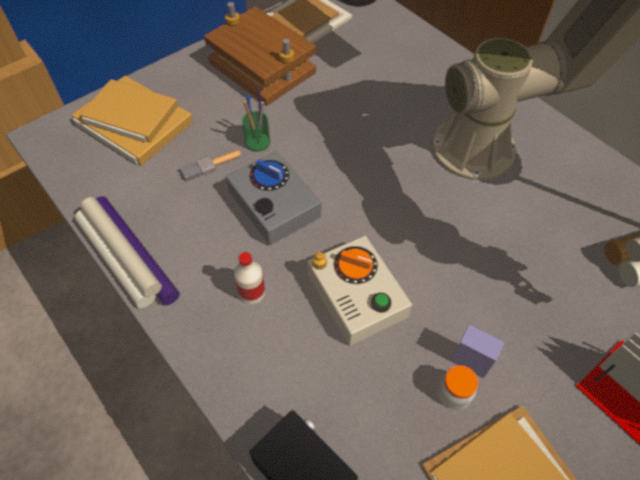

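Top view: the controller's orange dial is at about (268,260), the green button at (220,250) and the weight at (292,234). The yaw is about -13° and the wing is near click 2. Moving over it now to look from close up.

Call:
jog_arm(moves=[{"fingers": 1, "slide": [-456, -326, -60], "angular": [0, 0, 0]}, {"fingers": 1, "slide": [-456, -326, -60], "angular": [0, 0, 0]}, {"fingers": 1, "slide": [-456, -326, -60], "angular": [0, 0, 0]}, {"fingers": 1, "slide": [-456, -326, -60], "angular": [0, 0, 0]}, {"fingers": 1, "slide": [-456, -326, -60], "angular": [0, 0, 0]}, {"fingers": 1, "slide": [-456, -326, -60], "angular": [0, 0, 0]}, {"fingers": 1, "slide": [-456, -326, -60], "angular": [0, 0, 0]}, {"fingers": 1, "slide": [-456, -326, -60], "angular": [0, 0, 0]}, {"fingers": 1, "slide": [-456, -326, -60], "angular": [0, 0, 0]}, {"fingers": 1, "slide": [-456, -326, -60], "angular": [0, 0, 0]}], squeeze=20)

```text
clock: 2.13
tcp_pos: [0.4045, 0.248, 0.2548]
orientation: [0.0, 0.113, 0.994, 0.0]
wrist_force: [0.1, 0.9, -0.1]
finger_gap: -0.0002
grip_force: 0.0
```

Call:
jog_arm(moves=[{"fingers": 1, "slide": [-117, -84, -10], "angular": [0, 0, 0]}, {"fingers": 1, "slide": [-117, -84, -10], "angular": [0, 0, 0]}, {"fingers": 1, "slide": [-117, -84, -10], "angular": [0, 0, 0]}, {"fingers": 1, "slide": [-117, -84, -10], "angular": [0, 0, 0]}, {"fingers": 1, "slide": [-117, -84, -10], "angular": [0, 0, 0]}, {"fingers": 1, "slide": [-117, -84, -10], "angular": [0, 0, 0]}])

```text
clock: 2.63
tcp_pos: [0.4991, 0.1407, 0.264]
orientation: [-0.0, 0.114, 0.993, 0.0]
wrist_force: [-0.2, -0.4, -0.9]
finger_gap: 0.0001
grip_force: 0.0
```

```bash
cat > look.py <<'E'
from h import *
import sys
s=get_state();p=read_camera("wrist");save(p,sys.argv[1])
print(s["clock"],s["tcp_pos"].round(4),s["orientation"].round(4),s["joint_pos"].round(2),np.round(p["tool_from_camera"],3).tolist())
for n,z in dict(heat_dial_center=.105,heat_dial_tip=.105,set_button_top=.08,weight=.07,heater=0).items():
    for d in tip_of(n,p)[:2]: print(n,round(d["p"],2),np.round(d["point"],1),np.round(ray(p,d["point"],z,s),4))
E
python3 look.py w1
```

```text
2.6333 [0.4991 0.1407 0.264 ] [-4.000e-04  1.145e-01  9.934e-01  1.000e-04] [0.12 0.19 0.02 1.4  0.   0.35] [[-0.0, -0.962, -0.274, 0.071], [1.0, -0.001, 0.0, 0.0], [-0.001, -0.274, 0.962, -0.164], [0.0, 0.0, 0.0, 1.0]]
heat_dial_center 0.93 [294.3 244.8] [0.5181 0.1063 0.105 ]
set_button_top 0.74 [292.5 246.2] [0.526  0.1002 0.08  ]
set_button_top 0.56 [396.7 240.8] [0.5457 0.2113 0.08  ]
weight 0.57 [261.9 292.5] [0.575  0.0498 0.07  ]
heater 0.84 [327.4 231.4] [0.5387 0.1371 0.    ]
```

View pics/w1.png

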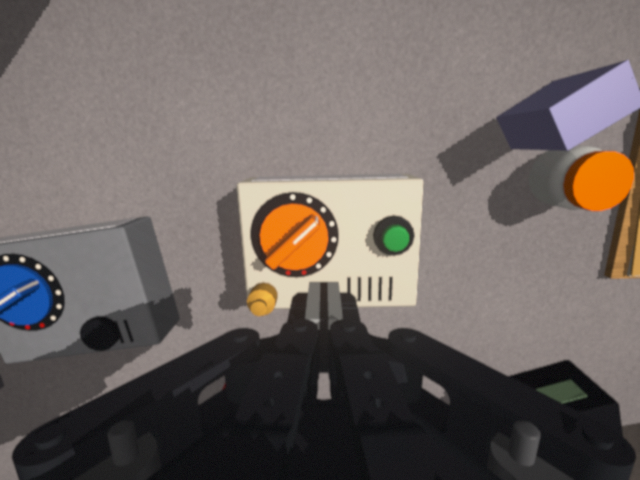

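The wrist view shows the dial disc at (294,237), with the pointer end of the wing at (318,217), about 47° clockwise from the controller's -x. That is click 2, so the target is click 6 (144°). The button is at (397,238). Next I'll refine the dial axis with the black ring and a rectified view.

```bash
cat > rect.py <<'E'
from h import *
import sys
s=get_state();p=read_camera("wrist")
def rect(z,x0=.42,x1=.62,y0=.03,y1=.25,k=2500):
    q=np.float32([[x0,y0],[x1,y0],[x1,y1],[x0,y1]])
    src=np.float32([proj(p,[a,b,z],s) for a,b in q])
    dst=np.float32([[(y1-b)*k,(x1-a)*k] for a,b in q])  # up=+x, left=+y
    return cv2.warpPerspective(p["color"],cv2.getPerspectiveTransform(src,dst),(int((y1-y0)*k),int((x1-x0)*k))),lambda u,v:(x1-v/k,y1-u/k)
im,f=rect(.07); im2,_=rect(.105)
# black ring: dark pixels near the dial, fit circle by hull
g=im.max(2);m=(g<70).astype(np.uint8)
c0=(int((.25-.107)*2500),int((.62-.518)*2500));mask=np.zeros_like(m);cv2.circle(mask,c0,145,1,-1)
m=cv2.morphologyEx(m&mask,cv2.MORPH_OPEN,np.ones((5,5)))
c=max(cv2.findContours(m,cv2.RETR_EXTERNAL,cv2.CHAIN_APPROX_NONE)[0],key=cv2.contourArea)
(u,v),r=cv2.minEnclosingCircle(c);print("ring",f(u,v),r/2.5)
# orange disc blob (z .078)
im3,_=rect(.078);h=cv2.cvtColor(im3,cv2.COLOR_RGB2HSV)
o=((h[...,0]<16)&(h[...,1]>150)&(h[...,2]>90)).astype(np.uint8)&mask
o=cv2.morphologyEx(o,cv2.MORPH_CLOSE,np.ones((25,25)));(u,v),r=cv2.minEnclosingCircle(cv2.findNonZero(o));M=cv2.moments(o,True)
print("disc",f(u,v),r/2.5,f(M["m10"]/M["m00"],M["m01"]/M["m00"]),np.sqrt(M["m00"]/np.pi)/2.5)
# white line at z .105
w=((im2.min(2)>150)).astype(np.uint8);mk=np.zeros_like(w);cv2.circle(mk,(int((.25-.107)*2500),int((.62-.518)*2500)),85,1,-1)
w&=mk;n,l,st,ce=cv2.connectedComponentsWithStats(w);i=1+st[1:,4].argmax()
pts=np.argwhere(l==i)[:,::-1].astype(np.float32);L=cv2.fitLine(pts,cv2.DIST_L2,0,.01,.01).ravel()
print("line c",f(*ce[i]),st[i,4],"world angle mod180",np.degrees(np.arctan2(-L[0],-L[1]))%180)
# green button (z .08)
G=((p["color"][...,1]>70)&(p["color"][...,0]<60)&(p["color"][...,2]<90)).astype(np.uint8)
n,l,st,ce=cv2.connectedComponentsWithStats(G);i=1+st[1:,4].argmax();print("btn",ce[i],st[i],ray(p,ce[i],.08,s),ray(p,ce[i],.085,s))
cv2.imwrite("pics/"+sys.argv[1]+".png",im2[:,:,::-1])
E
python3 rect.py r1
```

```text
ring (0.5045999999999999, 0.08380000000000001) 41.01223449707031
disc (0.5197401062011718, 0.10168883056640626) 41.644012451171875 (0.5183655958828081, 0.10245870362272527) 38.91125206180426
line c (np.float64(0.5085668488160291), np.float64(0.1188167577413479)) 549 world angle mod180 120.14546
btn [393.81712062 241.51361868] [380 226  28  28 257] [0.54459975 0.2103664  0.08      ] [0.54294389 0.20962163 0.085     ]
```

View pics/r1.png

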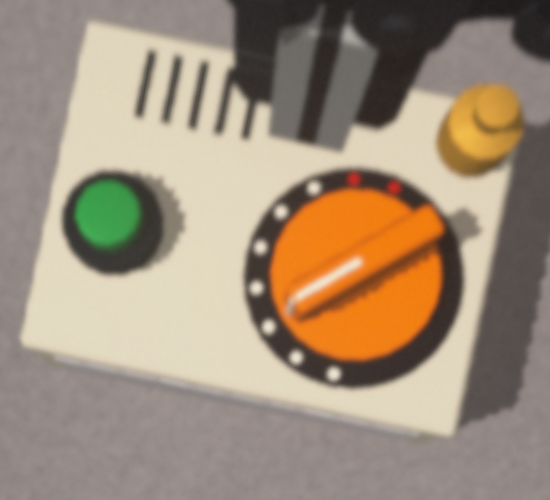

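Call:
jog_arm(moves=[{"fingers": 1, "slide": [14, -29, 0], "angular": [0, 0, -41.5]}, {"fingers": 1, "slide": [14, -29, 30], "angular": [0, 0, -41.5]}, {"fingers": 1, "slide": [14, -29, 60], "angular": [0, 0, -41.5]}, {"fingers": 1, "slide": [14, -29, 90], "angular": [0, 0, -41.5]}, {"fingers": 1, "slide": [14, -29, 120], "angular": [0, 0, -41.5]}, {"fingers": 1, "slide": [14, -29, 130], "angular": [0, 0, -41.5]}, {"fingers": 1, "slide": [14, -29, 130], "angular": [0, 0, -41.5]}, {"fingers": 1, "slide": [14, -29, 130], "angular": [0, 0, -41.5]}])

```text
clock: 3.65
tcp_pos: [0.4779, 0.1169, 0.1342]
orientation: [-0.0, -0.245, 0.969, 0.0]
wrist_force: [-0.4, -0.2, 0.2]
finger_gap: -0.0001
grip_force: 0.0
```

```bash
python3 look.py w2
```

```text
3.65 [0.4779 0.1169 0.1342] [-5.000e-04 -2.453e-01  9.695e-01  1.000e-04] [ 0.08  0.19 -0.3   1.08  0.   -0.42] [[-0.0, -0.962, -0.274, 0.07], [1.0, -0.001, 0.001, 0.001], [-0.001, -0.274, 0.962, -0.164], [0.0, 0.0, 0.0, 1.0]]
heat_dial_center 0.93 [275.3 306.2] [0.5172 0.1043 0.105 ]
weight 0.72 [183.8 318.1] [0.5773 0.0514 0.07  ]
heater 0.84 [312.6 292.1] [0.5414 0.1405 0.    ]
```

View pics/w2.png

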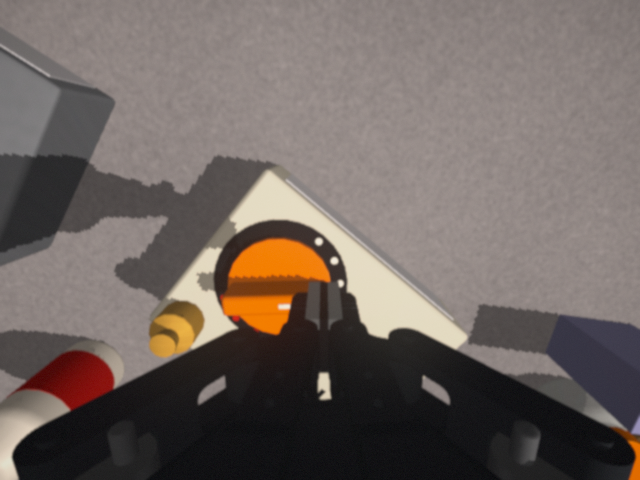

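Call:
jog_arm(moves=[{"fingers": 1, "slide": [0, 0, 15], "angular": [0, 0, 0]}, {"fingers": 1, "slide": [0, 0, 28], "angular": [0, 0, 0]}, {"fingers": 1, "slide": [0, 0, 34], "angular": [0, 0, 0]}, {"fingers": 1, "slide": [0, 0, 34], "angular": [0, 0, 0]}, {"fingers": 1, "slide": [-3, 0, 34], "angular": [0, 0, 0]}, {"fingers": 1, "slide": [-6, 0, 34], "angular": [0, 0, 0]}, {"fingers": 1, "slide": [-8, 0, 34], "angular": [0, 0, 0]}, {"fingers": 1, "slide": [-8, 0, 34], "angular": [0, 0, 0]}])

```text
clock: 4.62
tcp_pos: [0.4867, 0.1206, 0.101]
orientation: [0.001, -0.246, 0.969, -0.0]
wrist_force: [0.2, 0.8, -0.2]
finger_gap: -0.0001
grip_force: 0.0
```

```bash
cat > arc.py <<'E'
from h import *
import sys
C=np.array([.5172,.1043]);s=get_state();M=Rq(s["orientation"])
d=M.T@np.r_[s["tcp_pos"][:2]-C,0]*1000;w=np.degrees(np.arctan2(M[1,1],M[0,1]))
print(s["clock"],s["tcp_pos"].round(4),s["wrist_force"].round(1),"v",d.round(1),"tool y angle",w)
vx=float(sys.argv[1]) if len(sys.argv)>1 else d[0]
for t in np.arange(0,51,3):
    a=np.radians(t);print(t,np.round([vx*np.cos(a)-d[1]*np.sin(a)-d[0],vx*np.sin(a)+d[1]*np.cos(a)-d[1]],1))
E
python3 arc.py 18
```

```text
4.6167 [0.4867 0.1206 0.101 ] [ 0.2  0.8 -0.2] v [19.  28.8 -0.1] tool y angle 118.51334909186531
0 [-1.  0.]
3 [-2.5  0.9]
6 [-4.1  1.7]
9 [-5.7  2.5]
12 [-7.4  3.1]
15 [-9.1  3.7]
18 [-10.8   4.2]
21 [-12.5   4.5]
24 [-14.3   4.8]
27 [-16.1   5. ]
30 [-17.8   5.1]
33 [-19.6   5.1]
36 [-21.4   5.1]
39 [-23.2   4.9]
42 [-24.9   4.6]
45 [-26.7   4.3]
48 [-28.4   3.8]
```

Call:
jog_arm(moves=[{"fingers": 1, "slide": [-2.5, 0.9, 0], "angular": [0, 0, 3]}, {"fingers": 1, "slide": [-4.1, 1.7, 0], "angular": [0, 0, 6]}, {"fingers": 1, "slide": [-5.7, 2.5, 0], "angular": [0, 0, 9]}, {"fingers": 1, "slide": [-7.4, 3.1, 0], "angular": [0, 0, 12]}, {"fingers": 1, "slide": [-9.1, 3.7, 0], "angular": [0, 0, 15]}, {"fingers": 1, "slide": [-10.8, 4.2, 0], "angular": [0, 0, 18]}, {"fingers": 1, "slide": [-10.8, 4.2, 0], "angular": [0, 0, 18]}])

```text
clock: 5.2
tcp_pos: [0.4935, 0.1294, 0.1006]
orientation: [0.0, -0.091, 0.996, 0.0]
wrist_force: [0.8, 0.4, -0.7]
finger_gap: -0.0
grip_force: 0.0
```

```bash
python3 arc.py 18; python3 look.py w3
```

```text
5.2 [0.4935 0.1294 0.1006] [ 0.8  0.4 -0.7] v [18.7 29.  -0. ] tool y angle 100.44633985677747
0 [-0.7  0. ]
3 [-2.3  0.9]
6 [-3.9  1.7]
9 [-5.5  2.5]
12 [-7.2  3.1]
15 [-8.9  3.7]
18 [-10.6   4.1]
21 [-12.3   4.5]
24 [-14.1   4.8]
27 [-15.9   5. ]
30 [-17.6   5.1]
33 [-19.4   5.1]
36 [-21.2   5. ]
39 [-23.    4.9]
42 [-24.8   4.6]
45 [-26.5   4.2]
48 [-28.2   3.8]
5.2 [0.4935 0.1294 0.1006] [ 4.000e-04 -9.100e-02  9.958e-01  1.000e-04] [ 0.1   0.25 -0.32  1.    0.   -0.08] [[-0.0, -0.962, -0.274, 0.07], [1.0, -0.001, 0.001, 0.0], [-0.001, -0.274, 0.962, -0.164], [0.0, 0.0, 0.0, 1.0]]
heat_dial_center 0.8 [267.5 318.1] [0.5167 0.104  0.105 ]
set_button_top 0.64 [440.2 370.9] [0.5487 0.2167 0.08  ]
weight 0.93 [184.8 359.4] [0.5777 0.0507 0.07  ]
```

View pics/w3.png

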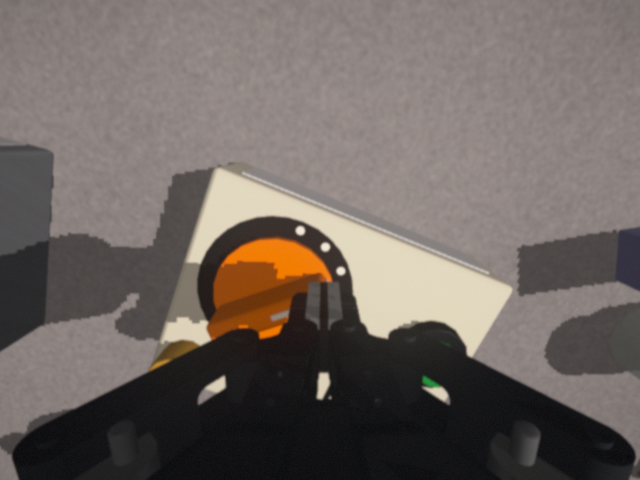

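```bash
python3 - <<'E'
from h import *
s=get_state();p=read_camera("wrist");im=p["color"].copy();C=np.array([.5172,.1043])
for a,col in((118.5,(0,0,255)),(94.5,(0,255,0))):
    u=np.array([np.cos(np.radians(a)),np.sin(np.radians(a))]);n=np.array([-u[1],u[0]])
    q=[proj(p,np.r_[C+u*i*.034+n*j*.007,.105],s) for i,j in((1,1),(1,-1),(-1,-1),(-1,1))]
    cv2.polylines(im,[np.int32(np.round(q))],True,col,1)
M=Rq(s["orientation"])
for z,col in((.011,(255,0,255)),):
    q=[proj(p,s["tcp_pos"]+M@np.array([i*.011,j*.012,z]),s) for i,j in((1,1),(1,-1),(-1,-1),(-1,1))]
    cv2.polylines(im,[np.int32(np.round(q))],True,col,1)
cv2.imwrite("pics/w3b.png",cv2.resize(im[200:400,160:440],(784,560),interpolation=cv2.INTER_CUBIC)[:,:,::-1])
E
```

```text
(no output)
```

View pics/w3b.png

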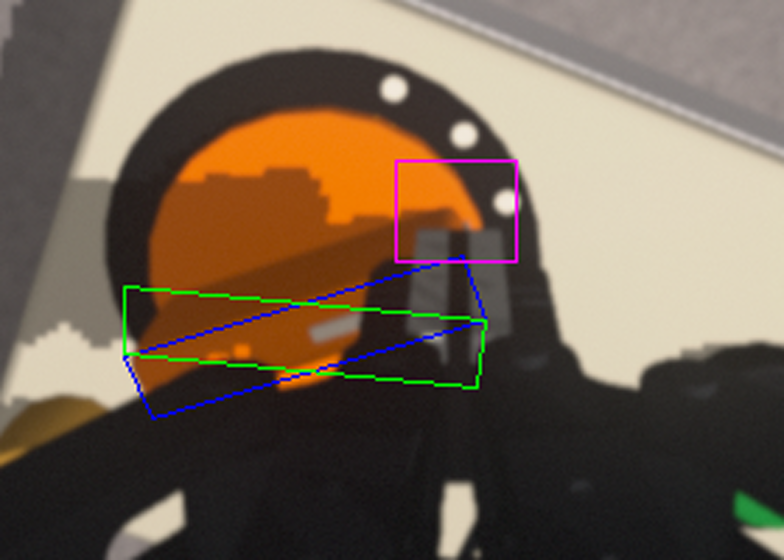

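The wing hasn't moved: its outline still fits 118.5°. In the picture the fingertips also end farther back than I assumed, so they are probably passing above the wing. I'll back off and feel for the depth with small steps down.

Call:
jog_arm(moves=[{"fingers": 1, "slide": [8, 0, 0], "angular": [0, 0, 0]}, {"fingers": 1, "slide": [12, -4, 0], "angular": [0, 0, -6]}, {"fingers": 1, "slide": [15, -7, 0], "angular": [0, 0, -12]}, {"fingers": 1, "slide": [17, -10, 0], "angular": [0, 0, -18]}, {"fingers": 1, "slide": [17, -10, 0], "angular": [0, 0, -18]}, {"fingers": 1, "slide": [17, -10, 3], "angular": [0, 0, -18]}, {"fingers": 1, "slide": [17, -10, 6], "angular": [0, 0, -18]}, {"fingers": 1, "slide": [17, -10, 9], "angular": [0, 0, -18]}, {"fingers": 1, "slide": [17, -10, 9], "angular": [0, 0, -18]}])

```text
clock: 6.3
tcp_pos: [0.4775, 0.1163, 0.0904]
orientation: [-0.001, -0.246, 0.969, 0.0]
wrist_force: [-1.3, -0.4, -0.1]
finger_gap: -0.0003
grip_force: 0.0
```

```bash
python3 - <<'E'
from h import *
s=get_state();print(s["tcp_pos"],s["wrist_force"])
p=read_camera("wrist");im=p["color"];print(p["fovy"],p["cx"],p["cy"])
f=240/np.tan(np.radians(p["fovy"]/2));T=np.linalg.inv(np.array(p["tool_from_camera"]))
for x in(-11,0,11):
  for z in(-25,-10,0,11):
    c=T[:3,:3]@np.array([x/1e3,0,z/1e3])+T[:3,3];print(x,z,(p["cx"]+f*c[0]/c[2]).round(0),(p["cy"]+f*c[1]/c[2]).round(0))
big=cv2.resize(im[180:340,230:420],(760,640)[:2] if 0 else (712,600),interpolation=cv2.INTER_CUBIC)
q=read_camera("scene");t=proj(q,s["tcp_pos"]).round().astype(int);print("scene tcp px",t)
cr=cv2.resize(q["color"][t[1]-50:t[1]+50,t[0]-45:t[0]+75],(720,600),interpolation=cv2.INTER_CUBIC)
out=np.hstack([cv2.resize(big,(400,337)),cv2.resize(cr,(400,333))[:333] if 0 else cv2.resize(cr,(400,337))])
cv2.imwrite("pics/m1.png",out[:,:,::-1])
E
```

```text
[0.47752209 0.11630188 0.09036688] [-1.2570341  -0.39401267 -0.11352856]
71.1222889883327 323.4147257844107 240.0401023109524
-11 -25 322.0 326.0
-11 -10 322.0 310.0
-11 0 322.0 302.0
-11 11 322.0 293.0
0 -25 322.0 304.0
0 -10 322.0 291.0
0 0 322.0 283.0
0 11 322.0 275.0
11 -25 322.0 282.0
11 -10 322.0 270.0
11 0 322.0 263.0
11 11 322.0 256.0
scene tcp px [374 254]
```

View pics/m1.png

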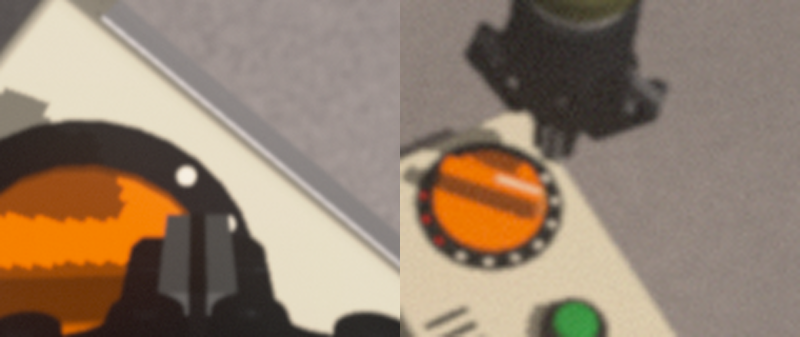

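Call:
jog_arm(moves=[{"fingers": 1, "slide": [-5, 0, 0], "angular": [0, 0, 0]}, {"fingers": 1, "slide": [-9, 0, 0], "angular": [0, 0, 0]}, {"fingers": 1, "slide": [-12, 0, 0], "angular": [0, 0, 0]}, {"fingers": 1, "slide": [-14, 0, 0], "angular": [0, 0, 0]}, {"fingers": 1, "slide": [-14, 0, 0], "angular": [0, 0, 0]}])

```text
clock: 6.82
tcp_pos: [0.4912, 0.1232, 0.0913]
orientation: [0.0, -0.246, 0.969, 0.0]
wrist_force: [-0.2, -1.6, -0.7]
finger_gap: -0.0003
grip_force: 0.0
```

```bash
cat > fs.py <<'E'
from h import *
F=[];
for i in range(4): read_camera("wrist");F.append(get_state()["wrist_force"])
s=get_state();C=np.array([.5172,.1043]);M=Rq(s["orientation"]);d=M.T@np.r_[s["tcp_pos"][:2]-C,0]*1000
print(s["clock"],s["tcp_pos"].round(4),"F tool",(M.T@np.mean(F,0)).round(2),np.std(F,0).round(2),"v",d.round(1),"yaw y",np.degrees(np.arctan2(M[1,1],M[0,1])).round(1))
E
python3 fs.py
```

```text
7.0167 [0.4903 0.1229 0.0912] F tool [ 0.01  0.16 -0.16] [0.22 0.44 0.61] v [14.8 29.2  0. ] yaw y 118.5
```

Call:
jog_arm(moves=[{"fingers": 1, "slide": [-2, 0, 0], "angular": [0, 0, 0]}, {"fingers": 1, "slide": [-4, 0, 0], "angular": [0, 0, 0]}, {"fingers": 1, "slide": [-6, 0, 0], "angular": [0, 0, 0]}, {"fingers": 1, "slide": [-6, 0, 0], "angular": [0, 0, 0]}])

```text
clock: 7.35
tcp_pos: [0.4962, 0.126, 0.0913]
orientation: [0.0, -0.246, 0.969, 0.0]
wrist_force: [-0.1, -0.3, -0.1]
finger_gap: 0.0001
grip_force: 0.0
```

```bash
python3 fs.py
```

```text
7.55 [0.4956 0.1258 0.0912] F tool [-0.05  0.08  0.51] [0.55 0.5  0.37] v [ 8.7 29.2  0. ] yaw y 118.5
```

Call:
jog_arm(moves=[{"fingers": 1, "slide": [8, 0, 0], "angular": [0, 0, 0]}, {"fingers": 1, "slide": [15, 0, 0], "angular": [0, 0, 0]}, {"fingers": 1, "slide": [15, 0, 0], "angular": [0, 0, 0]}, {"fingers": 1, "slide": [15, 0, 2], "angular": [0, 0, 0]}, {"fingers": 1, "slide": [15, 0, 4], "angular": [0, 0, 0]}, {"fingers": 1, "slide": [15, 0, 4], "angular": [0, 0, 0]}])

```text
clock: 8.05
tcp_pos: [0.4824, 0.1186, 0.0869]
orientation: [-0.0, -0.246, 0.969, 0.0]
wrist_force: [0.0, 0.1, 0.6]
finger_gap: 0.0
grip_force: 0.0
```

Call:
jog_arm(moves=[{"fingers": 1, "slide": [0, 0, 1.5], "angular": [0, 0, 0]}, {"fingers": 1, "slide": [0, 0, 3], "angular": [0, 0, 0]}, {"fingers": 1, "slide": [0, 0, 3], "angular": [0, 0, 0]}])

```text
clock: 8.3
tcp_pos: [0.4824, 0.1186, 0.0838]
orientation: [-0.0, -0.246, 0.969, 0.0]
wrist_force: [-0.1, -0.0, -0.6]
finger_gap: -0.0001
grip_force: 0.0
```

```bash
python3 fs.py
```

```text
8.5 [0.4826 0.1186 0.0842] F tool [-0.21 -0.02  0.18] [0.52 0.56 0.38] v [23.6 29.1 -0. ] yaw y 118.5
```

Call:
jog_arm(moves=[{"fingers": 1, "slide": [0, 0, 1.5], "angular": [0, 0, 0]}, {"fingers": 1, "slide": [0, 0, 3], "angular": [0, 0, 0]}, {"fingers": 1, "slide": [0, 0, 3], "angular": [0, 0, 0]}])

```text
clock: 8.75
tcp_pos: [0.4823, 0.1186, 0.0809]
orientation: [-0.0, -0.246, 0.969, 0.0]
wrist_force: [-0.4, 0.1, 1.1]
finger_gap: -0.0001
grip_force: 0.0
```

Call:
jog_arm(moves=[{"fingers": 1, "slide": [0, 0, 1.5], "angular": [0, 0, 0]}, {"fingers": 1, "slide": [0, 0, 3], "angular": [0, 0, 0]}, {"fingers": 1, "slide": [0, 0, 3], "angular": [0, 0, 0]}])

```text
clock: 9.0
tcp_pos: [0.4823, 0.1186, 0.0779]
orientation: [-0.0, -0.246, 0.969, 0.0]
wrist_force: [0.5, -0.3, 0.2]
finger_gap: 0.0
grip_force: 0.0
```

```bash
python3 fs.py
```

```text
9.2 [0.4825 0.1186 0.0783] F tool [-0.02  0.26  0.12] [0.33 0.43 0.39] v [23.6 29.1 -0. ] yaw y 118.5
```

Call:
jog_arm(moves=[{"fingers": 1, "slide": [0, 0, 1.5], "angular": [0, 0, 0]}, {"fingers": 1, "slide": [0, 0, 3], "angular": [0, 0, 0]}, {"fingers": 1, "slide": [0, 0, 3], "angular": [0, 0, 0]}])

```text
clock: 9.45
tcp_pos: [0.4823, 0.1186, 0.0749]
orientation: [-0.0, -0.246, 0.969, 0.0]
wrist_force: [-0.3, -0.5, -0.4]
finger_gap: 0.0
grip_force: 0.0
```

Call:
jog_arm(moves=[{"fingers": 1, "slide": [0, 0, 1.5], "angular": [0, 0, 0]}, {"fingers": 1, "slide": [0, 0, 3], "angular": [0, 0, 0]}, {"fingers": 1, "slide": [0, 0, 3], "angular": [0, 0, 0]}])

```text
clock: 9.7
tcp_pos: [0.4823, 0.1186, 0.0719]
orientation: [-0.0, -0.246, 0.969, 0.0]
wrist_force: [0.2, 0.4, 0.2]
finger_gap: -0.0
grip_force: 0.0
```

```bash
python3 fs.py; python3 - <<'E'
from h import *
s=get_state();q=read_camera("scene")
t=proj(q,s["tcp_pos"]).round().astype(int);print("tcp px",t,"dial ctr",proj(q,[.5172,.1043,.105]))
a=cv2.resize(q["color"][t[1]-40:t[1]+30,t[0]-50:t[0]+30],(400,350),interpolation=cv2.INTER_CUBIC)
p=read_camera("wrist");b=cv2.resize(p["color"][200:340,230:390],(400,350),interpolation=cv2.INTER_CUBIC)
cv2.imwrite("pics/m2.png",np.hstack([a,b])[:,:,::-1])
E
```

```text
9.9 [0.4825 0.1186 0.0723] F tool [-0.19 -0.01  0.04] [0.39 0.44 0.86] v [23.6 29.1 -0. ] yaw y 118.5
tcp px [372 260] dial ctr [357.27142016 256.44759644]
```

View pics/m2.png

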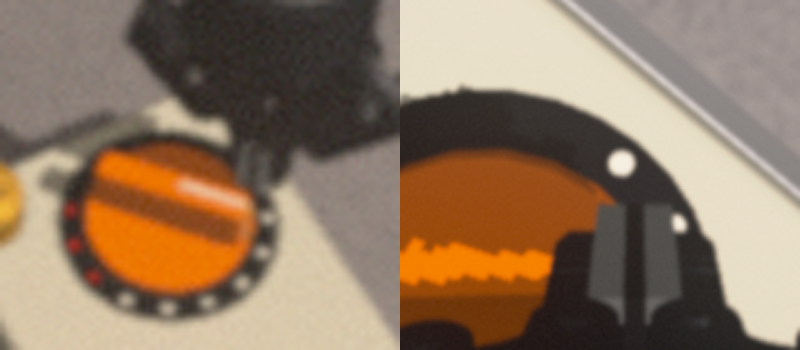

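Call:
jog_arm(moves=[{"fingers": 1, "slide": [-3, 0, 0], "angular": [0, 0, 0]}, {"fingers": 1, "slide": [-6, 0, 0], "angular": [0, 0, 0]}, {"fingers": 1, "slide": [-9, 0, 0], "angular": [0, 0, 0]}, {"fingers": 1, "slide": [-9, 0, 0], "angular": [0, 0, 0]}])

```text
clock: 10.33
tcp_pos: [0.4907, 0.1233, 0.0721]
orientation: [-0.0, -0.246, 0.969, 0.0]
wrist_force: [0.3, 0.4, -0.9]
finger_gap: -0.0002
grip_force: 0.4
```

```bash
cat > ang.py <<'E'
from h import *
for c in("top","scene"):
    p=read_camera(c)
    L=proj(p,[.5172,.1043,.105])
    a=[]
    for d in tip_of("heat_dial_tip",p)[:3]:
        w=ray(p,d["point"],.105)[:2]-[.5172,.1043];a.append((round(d["p"],2),np.linalg.norm(w).round(3),np.degrees(np.arctan2(w[1],w[0])).round(0)))
    # white line pixels within 30 mm of axis, rectified at z=.105
    k=2000;q=np.float32([[-.05,-.05],[.05,-.05],[.05,.05],[-.05,.05]])
    src=np.float32([proj(p,[.5172+u,.1043+v,.105]) for u,v in q]);dst=(q+.05)*k
    im=cv2.warpPerspective(p["color"],cv2.getPerspectiveTransform(src,np.float32(dst)),(200,200))
    v,u=np.nonzero((im.min(2)>110)&(np.hypot(*(np.indices((200,200))-100))<62))
    m=None
    if len(u): x,y=np.median(u)-100,np.median(v)-100;m=(len(u),np.degrees(np.arctan2(y,x)).round(0),(np.hypot(x,y)/2).round(1))
    print(c,a,"white",m)
E
python3 fs.py; python3 ang.py
```

```text
10.5333 [0.4904 0.1229 0.0721] F tool [ 0.86  0.41 -0.06] [0.2  0.32 0.37] v [14.7 29.2  0. ] yaw y 118.5
top [] white (988, np.float64(97.0), np.float64(25.7))
scene [(0.66, np.float64(0.028), np.float64(123.0)), (0.6, np.float64(0.009), np.float64(-42.0))] white (537, np.float64(125.0), np.float64(14.0))
```

Call:
jog_arm(moves=[{"fingers": 1, "slide": [-1.5, 0, 0], "angular": [0, 0, 0]}, {"fingers": 1, "slide": [-3, 0, 0], "angular": [0, 0, 0]}, {"fingers": 1, "slide": [-3, 0, 0], "angular": [0, 0, 0]}])

```text
clock: 10.98
tcp_pos: [0.4939, 0.1245, 0.0724]
orientation: [0.001, -0.246, 0.969, -0.0]
wrist_force: [-0.1, -0.0, 0.1]
finger_gap: 0.0002
grip_force: 0.0
```

```bash
python3 fs.py; python3 ang.py
```

```text
11.1833 [0.4934 0.1243 0.0724] F tool [0.39 0.39 0.16] [0.57 0.82 0.46] v [11.3 28.9 -0. ] yaw y 118.5
top [] white (713, np.float64(96.0), np.float64(26.7))
scene [(0.83, np.float64(0.028), np.float64(105.0))] white (521, np.float64(97.0), np.float64(12.6))
```

Call:
jog_arm(moves=[{"fingers": 1, "slide": [1, 2, 0], "angular": [0, 0, 6]}, {"fingers": 1, "slide": [1, 4, 0], "angular": [0, 0, 12]}, {"fingers": 1, "slide": [0, 6, 0], "angular": [0, 0, 18]}, {"fingers": 1, "slide": [-1, 7.5, 0], "angular": [0, 0, 24]}, {"fingers": 1, "slide": [-1, 7.5, 2], "angular": [0, 0, 24]}, {"fingers": 1, "slide": [-1, 7.5, 4], "angular": [0, 0, 24]}, {"fingers": 1, "slide": [-1, 7.5, 5], "angular": [0, 0, 24]}, {"fingers": 1, "slide": [-1, 7.5, 5], "angular": [0, 0, 24]}])

```text
clock: 12.05
tcp_pos: [0.49, 0.1313, 0.0668]
orientation: [-0.0, -0.04, 0.999, 0.0]
wrist_force: [-0.3, -0.6, -0.5]
finger_gap: -0.0002
grip_force: 0.0
```

```bash
python3 fs.py; python3 ang.py; python3 arc.py 18
```

```text
12.25 [0.4904 0.1313 0.0673] F tool [-0.11 -0.49 -0.17] [0.1  0.39 0.26] v [24.6 29.1 -0. ] yaw y 94.5
top [(0.95, np.float64(0.032), np.float64(98.0))] white None
scene [(0.88, np.float64(0.022), np.float64(108.0))] white (382, np.float64(-129.0), np.float64(27.7))
12.45 [0.4904 0.1314 0.0673] [-0.6 -0.8  0.5] v [24.6 29.1 -0. ] tool y angle 94.51161957189085
0 [-6.6  0. ]
3 [-8.1  0.9]
6 [-9.7  1.7]
9 [-11.3   2.5]
12 [-13.    3.1]
15 [-14.7   3.7]
18 [-16.4   4.1]
21 [-18.2   4.5]
24 [-20.    4.8]
27 [-21.7   5. ]
30 [-23.5   5.1]
33 [-25.3   5.1]
36 [-27.1   5. ]
39 [-28.9   4.8]
42 [-30.7   4.6]
45 [-32.4   4.2]
48 [-34.2   3.7]
```

Call:
jog_arm(moves=[{"fingers": 1, "slide": [-4, 0, 0], "angular": [0, 0, 0]}, {"fingers": 1, "slide": [-6.6, 0, 0], "angular": [0, 0, 0]}, {"fingers": 1, "slide": [-8.1, 0.9, 0], "angular": [0, 0, 3]}, {"fingers": 1, "slide": [-9.7, 1.7, 0], "angular": [0, 0, 6]}, {"fingers": 1, "slide": [-11.3, 2.5, 0], "angular": [0, 0, 9]}, {"fingers": 1, "slide": [-13, 3.1, 0], "angular": [0, 0, 12]}, {"fingers": 1, "slide": [-14.7, 3.7, 0], "angular": [0, 0, 15]}, {"fingers": 1, "slide": [-16.4, 4.1, 0], "angular": [0, 0, 18]}, {"fingers": 1, "slide": [-16.4, 4.1, 0], "angular": [0, 0, 18]}])

```text
clock: 13.2
tcp_pos: [0.5071, 0.1369, 0.0673]
orientation: [0.0, 0.118, 0.993, 0.0]
wrist_force: [0.1, -0.3, -0.6]
finger_gap: -0.0003
grip_force: 0.0
```

```bash
python3 fs.py; python3 ang.py; python3 arc.py 18
```

```text
13.4 [0.5064 0.1368 0.0672] F tool [ 0.16  0.33 -0.03] [0.41 0.26 0.25] v [18.  29.1  0. ] yaw y 76.6
top [(0.95, np.float64(0.027), np.float64(69.0))] white None
scene [(0.8, np.float64(0.024), np.float64(75.0))] white (166, np.float64(-129.0), np.float64(28.8))
13.6 [0.5063 0.1367 0.0672] [-0.4 -0.  -0.5] v [18.1 29.   0. ] tool y angle 76.52523066937519
0 [-0.1  0. ]
3 [-1.7  0.9]
6 [-3.3  1.7]
9 [-4.9  2.5]
12 [-6.6  3.1]
15 [-8.3  3.7]
18 [-10.    4.1]
21 [-11.7   4.5]
24 [-13.5   4.8]
27 [-15.3   5. ]
30 [-17.1   5.1]
33 [-18.8   5.1]
36 [-20.6   5. ]
39 [-22.4   4.9]
42 [-24.2   4.6]
45 [-25.9   4.2]
48 [-27.7   3.8]
```

Two clicks have been turned: the wing is at about 70°, as expected. Pushing one more.

Call:
jog_arm(moves=[{"fingers": 1, "slide": [-1.7, 0.9, 0], "angular": [0, 0, 3]}, {"fingers": 1, "slide": [-3.3, 1.7, 0], "angular": [0, 0, 6]}, {"fingers": 1, "slide": [-4.9, 2.5, 0], "angular": [0, 0, 9]}, {"fingers": 1, "slide": [-6.6, 3.1, 0], "angular": [0, 0, 12]}, {"fingers": 1, "slide": [-8.3, 3.7, 0], "angular": [0, 0, 15]}, {"fingers": 1, "slide": [-10, 4.1, 0], "angular": [0, 0, 18]}, {"fingers": 1, "slide": [-11.7, 4.5, 0], "angular": [0, 0, 21]}, {"fingers": 1, "slide": [-13.5, 4.8, 0], "angular": [0, 0, 24]}, {"fingers": 1, "slide": [-13.5, 4.8, 0], "angular": [0, 0, 24]}])

```text
clock: 14.35
tcp_pos: [0.521, 0.1383, 0.0673]
orientation: [0.0, 0.322, 0.947, 0.0]
wrist_force: [0.7, 0.2, -0.1]
finger_gap: -0.0002
grip_force: 0.0
```

```bash
python3 fs.py; python3 ang.py; python3 arc.py 18 | head -12
```

```text
14.55 [0.5205 0.1383 0.0672] F tool [ 0.32  0.21 -0.15] [0.21 0.48 0.75] v [18.1 29.   0. ] yaw y 52.6
top [(0.71, np.float64(0.028), np.float64(49.0)), (0.41, np.float64(0.299), np.float64(90.0))] white None
scene [(0.87, np.float64(0.021), np.float64(40.0))] white (34, np.float64(-107.0), np.float64(30.3))
14.75 [0.5205 0.1383 0.0673] [-0.   0.4  1.1] v [18. 29.  0.] tool y angle 52.5311913385075
0 [-0.  0.]
3 [-1.6  0.9]
6 [-3.2  1.7]
9 [-4.8  2.5]
12 [-6.5  3.1]
15 [-8.2  3.7]
18 [-9.9  4.1]
21 [-11.6   4.5]
24 [-13.4   4.8]
27 [-15.2   5. ]
30 [-17.    5.1]
```

Three clicks (about 46°). Now the fourth.

Call:
jog_arm(moves=[{"fingers": 1, "slide": [-1.6, 0.9, 0], "angular": [0, 0, 3]}, {"fingers": 1, "slide": [-3.2, 1.7, 0], "angular": [0, 0, 6]}, {"fingers": 1, "slide": [-4.8, 2.5, 0], "angular": [0, 0, 9]}, {"fingers": 1, "slide": [-6.5, 3.1, 0], "angular": [0, 0, 12]}, {"fingers": 1, "slide": [-8.2, 3.7, 0], "angular": [0, 0, 15]}, {"fingers": 1, "slide": [-9.9, 4.1, 0], "angular": [0, 0, 18]}, {"fingers": 1, "slide": [-11.6, 4.5, 0], "angular": [0, 0, 21]}, {"fingers": 1, "slide": [-13.4, 4.8, 0], "angular": [0, 0, 24]}, {"fingers": 1, "slide": [-13.4, 4.8, 0], "angular": [0, 0, 24]}])

```text
clock: 15.5
tcp_pos: [0.5345, 0.1339, 0.0673]
orientation: [0.0, 0.512, 0.859, 0.0]
wrist_force: [0.1, -0.1, 0.5]
finger_gap: 0.0002
grip_force: 0.0
```

```bash
python3 fs.py; python3 ang.py
```

```text
15.7 [0.534  0.134  0.0672] F tool [ 0.09  0.16 -0.25] [0.26 0.14 0.5 ] v [18. 29. -0.] yaw y 28.6
top [(0.88, np.float64(0.031), np.float64(23.0))] white None
scene [(0.71, np.float64(0.027), np.float64(20.0))] white (6, np.float64(141.0), np.float64(30.7))
```

Call:
jog_arm(moves=[{"fingers": 1, "slide": [5, 0, 0], "angular": [0, 0, 0]}, {"fingers": 1, "slide": [8, 0, 0], "angular": [0, 0, 0]}, {"fingers": 1, "slide": [8, 0, -30], "angular": [0, 0, 0]}, {"fingers": 1, "slide": [8, 0, -60], "angular": [0, 0, 0]}, {"fingers": 1, "slide": [30, 20, -90], "angular": [0, 0, 0]}, {"fingers": 1, "slide": [62, 44.6, -100], "angular": [0, 0, 0]}, {"fingers": 1, "slide": [62, 44.6, -100], "angular": [0, 0, 0]}, {"fingers": 1, "slide": [62, 44.6, -100], "angular": [0, 0, 0]}])

```text
clock: 16.57
tcp_pos: [0.5443, 0.2119, 0.1682]
orientation: [0.001, 0.51, 0.86, 0.001]
wrist_force: [-0.7, -1.2, -1.1]
finger_gap: 0.0001
grip_force: 0.0
```

```bash
python3 fs.py; python3 ang.py; python3 look.py w4; python3 - <<'E'
from h import *
s=get_state();p=read_camera("wrist");im=p["color"].copy().astype(int)
def green(p):
    im=p["color"].astype(int);G=((im[...,1]>im[...,0]+35)&(im[...,1]>im[...,2]+15)).astype(np.uint8)
    n,l,st,ce=cv2.connectedComponentsWithStats(G);return [(ce[i].round(1),st[i].tolist()) for i in np.argsort(-st[1:,4])[:3]+1]
for c,st in green(p): print("wrist",c,st,[ray(p,c,z,s).round(4).tolist() for z in(.08,.09)])
for n in("top","scene"):
    q=read_camera(n)
    for c,st in green(q): print(n,c,st,[ray(q,c,z).round(4).tolist() for z in(.08,.09)])
C=p["color"].copy()
for a,col in((22.5,(0,0,255)),):
    u=np.array([np.cos(np.radians(a)),np.sin(np.radians(a))]);n=np.array([-u[1],u[0]])
    q=[proj(p,np.r_[np.array([.5172,.1043])+u*i*.034+n*j*.007,.105],s) for i,j in((1,1),(1,-1),(-1,-1),(-1,1))]
    cv2.polylines(C,[np.int32(np.round(q))],True,col,1)
cv2.imwrite("pics/w5.png",C[:,:,::-1])
E
```

```text
16.7667 [0.5428 0.2089 0.1662] F tool [-0.34 -0.04 -0.3 ] [0.25 0.3  0.34] v [79.8 72.3 -0.1] yaw y 28.5
top [(0.75, np.float64(0.03), np.float64(30.0))] white (810, np.float64(24.0), np.float64(17.5))
scene [(0.56, np.float64(0.025), np.float64(6.0))] white (792, np.float64(8.0), np.float64(7.6))
16.9667 [0.5435 0.2089 0.1668] [-4.000e-04  5.118e-01  8.591e-01 -3.000e-04] [ 0.23  0.34 -0.02  1.21  0.    1.3 ] [[-0.0, -0.962, -0.274, 0.07], [1.0, -0.0, -0.0, -0.001], [0.0, -0.274, 0.962, -0.164], [0.0, 0.0, 0.0, 1.0]]
heat_dial_center 0.63 [232.2 346.4] [0.5187 0.1053 0.105 ]
set_button_top 0.6 [324.4 241.1] [0.5444 0.207  0.08  ]
heater 0.69 [293.3 272. ] [0.5428 0.1415 0.    ]
wrist [319.4 239. ] [302, 221, 36, 37, 1066] [[0.5406, 0.2073, 0.08], [0.5394, 0.2098, 0.09]]
top [481.2 296.7] [469, 281, 33, 31, 486] [[0.4344, -0.3582, 0.08], [0.4339, -0.3555, 0.09]]
top [221.4 248.4] [217, 243, 9, 13, 78] [[0.5439, 0.2066, 0.08], [0.5426, 0.205, 0.09]]
top [501.6 290.3] [494, 286, 14, 8, 48] [[0.448, -0.4031, 0.08], [0.4474, -0.4001, 0.09]]
scene [255.5 137.9] [243, 116, 27, 35, 401] [[0.4716, -0.3352, 0.08], [0.4765, -0.3269, 0.09]]
scene [381.5 299.7] [375, 294, 14, 13, 134] [[0.5371, 0.2057, 0.08], [0.5413, 0.209, 0.09]]
scene [253.5 112.5] [252, 112, 4, 3, 6] [[0.4225, -0.412, 0.08], [0.4279, -0.403, 0.09]]
```

View pics/w5.png

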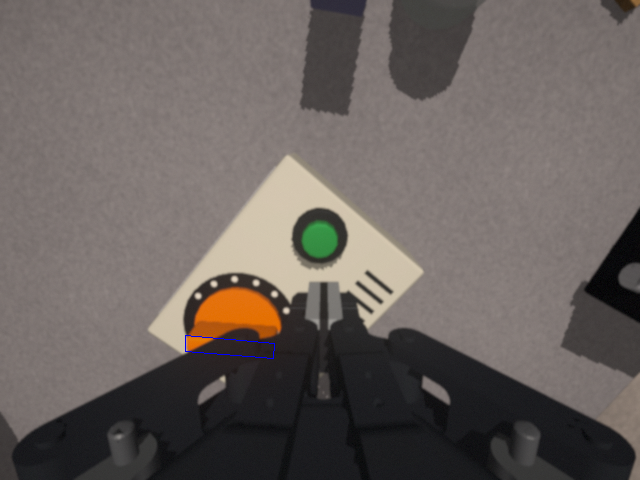

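The wing's side lies parallel to the projected 22.5° outline, and the top camera puts the white line at 24°, so four clicks are set. The button is at (320,239) and the tool is over it. Descending onto it.

Call:
jog_arm(moves=[{"fingers": 1, "slide": [0, 0, 25], "angular": [0, 0, 0]}, {"fingers": 1, "slide": [0, 0, 50], "angular": [0, 0, 0]}, {"fingers": 1, "slide": [0, 0, 70], "angular": [0, 0, 0]}, {"fingers": 1, "slide": [0, 0, 80], "angular": [0, 0, 0]}, {"fingers": 1, "slide": [0, 0, 84], "angular": [0, 0, 0]}, {"fingers": 1, "slide": [0, 0, 84], "angular": [0, 0, 0]}])

```text
clock: 17.92
tcp_pos: [0.5433, 0.2097, 0.0826]
orientation: [-0.001, 0.511, 0.859, -0.0]
wrist_force: [0.1, 0.0, 0.3]
finger_gap: -0.0002
grip_force: 0.0
```

Call:
jog_arm(moves=[{"fingers": 1, "slide": [0, 0, 2], "angular": [0, 0, 0]}, {"fingers": 1, "slide": [0, 0, 4], "angular": [0, 0, 0]}, {"fingers": 1, "slide": [0, 0, 6], "angular": [0, 0, 0]}, {"fingers": 1, "slide": [0, 0, 6], "angular": [0, 0, 0]}])

```text
clock: 18.25
tcp_pos: [0.5442, 0.2098, 0.0777]
orientation: [0.0, 0.511, 0.859, 0.0]
wrist_force: [-0.3, 0.4, 0.5]
finger_gap: 0.0001
grip_force: 0.0
```

Call:
jog_arm(moves=[{"fingers": 1, "slide": [0, 0, 2], "angular": [0, 0, 0]}, {"fingers": 1, "slide": [0, 0, 4], "angular": [0, 0, 0]}, {"fingers": 1, "slide": [0, 0, 4], "angular": [0, 0, 0]}])

```text
clock: 18.5
tcp_pos: [0.5436, 0.2097, 0.0729]
orientation: [-0.0, 0.511, 0.859, -0.0]
wrist_force: [-0.9, 0.1, -0.1]
finger_gap: -0.0001
grip_force: 0.0
```

```bash
python3 fs.py
```

```text
18.7 [0.5438 0.2097 0.0733] F tool [-0.21  0.04 -0.15] [0.29 0.3  0.48] v [79.9 73.7  0. ] yaw y 28.5
```

Call:
jog_arm(moves=[{"fingers": 1, "slide": [0, 0, 2], "angular": [0, 0, 0]}, {"fingers": 1, "slide": [0, 0, 4], "angular": [0, 0, 0]}, {"fingers": 1, "slide": [0, 0, 4], "angular": [0, 0, 0]}])

```text
clock: 18.95
tcp_pos: [0.5441, 0.2098, 0.0692]
orientation: [0.0, 0.511, 0.859, 0.0]
wrist_force: [0.7, -0.2, 1.9]
finger_gap: 0.0002
grip_force: 1.1
```

Call:
jog_arm(moves=[{"fingers": 1, "slide": [0, 0, 1.5], "angular": [0, 0, 0]}, {"fingers": 1, "slide": [0, 0, 3], "angular": [0, 0, 0]}, {"fingers": 1, "slide": [0, 0, 3], "angular": [0, 0, 0]}])

```text
clock: 19.2
tcp_pos: [0.5441, 0.2098, 0.0664]
orientation: [0.0, 0.511, 0.859, 0.0]
wrist_force: [-0.5, -0.1, 3.3]
finger_gap: -0.0002
grip_force: 1.9
```

```bash
python3 fs.py
```

```text
19.4 [0.5441 0.2098 0.0665] F tool [-0.24 -0.16 -3.91] [0.45 0.69 0.27] v [79.9 73.9  0. ] yaw y 28.5
```

In contact: 3.9 N, about 4 mm down. Pressing to the stop.

Call:
jog_arm(moves=[{"fingers": 1, "slide": [0, 0, 1], "angular": [0, 0, 0]}, {"fingers": 1, "slide": [0, 0, 2], "angular": [0, 0, 0]}, {"fingers": 1, "slide": [0, 0, 2.5], "angular": [0, 0, 0]}, {"fingers": 1, "slide": [0, 0, 2.5], "angular": [0, 0, 0]}])

```text
clock: 19.73
tcp_pos: [0.5441, 0.2098, 0.0646]
orientation: [0.0, 0.511, 0.859, 0.0]
wrist_force: [-1.6, -0.6, 8.9]
finger_gap: 0.0003
grip_force: 4.3
```

```bash
python3 fs.py
```

```text
19.9333 [0.5441 0.2098 0.0646] F tool [ 0.22 -0.74 -8.6 ] [0.27 0.48 0.33] v [79.9 74.   0.1] yaw y 28.5
```

At 8.6 N the button is on its stop. Retreating straight up, then checking the dial.

Call:
jog_arm(moves=[{"fingers": 1, "slide": [0, 0, -4], "angular": [0, 0, 0]}, {"fingers": 1, "slide": [0, 0, -12], "angular": [0, 0, 0]}, {"fingers": 1, "slide": [0, 0, -40], "angular": [0, 0, 0]}, {"fingers": 1, "slide": [0, 0, -80], "angular": [0, 0, 0]}, {"fingers": 1, "slide": [0, 0, -120], "angular": [0, 0, 0]}, {"fingers": 1, "slide": [0, 0, -150], "angular": [0, 0, 0]}, {"fingers": 1, "slide": [0, 0, -150], "angular": [0, 0, 0]}, {"fingers": 1, "slide": [0, 0, -150], "angular": [0, 0, 0]}])

```text
clock: 20.6
tcp_pos: [0.5447, 0.2099, 0.2158]
orientation: [0.001, 0.511, 0.859, 0.001]
wrist_force: [-0.1, 0.7, -1.2]
finger_gap: 0.0002
grip_force: 0.0
```

```bash
python3 fs.py; python3 ang.py; python3 - <<'E'
from h import *
for n in("top","scene"):
    q=read_camera(n)
    for t,z in dict(weight=.07,lens_cap=.07,bottle=0,jar=0,carton=0).items():
        print(n,t,[ray(q,d["point"],z).round(3)[:2].tolist() for d in tip_of(t,q)[:1]])
E
```

```text
20.8 [0.5425 0.2094 0.2118] F tool [-0.35 -0.12  0.32] [0.33 0.48 0.59] v [80.3 72.4 -0.2] yaw y 28.5
top [(0.84, np.float64(0.03), np.float64(29.0))] white (809, np.float64(24.0), np.float64(17.0))
scene [(0.7, np.float64(0.025), np.float64(19.0)), (0.38, np.float64(0.227), np.float64(-77.0)), (0.35, np.float64(0.093), np.float64(48.0))] white (836, np.float64(9.0), np.float64(6.6))
top weight [[0.574, 0.052]]
top lens_cap [[0.578, -0.149]]
top bottle [[0.72, -0.017]]
top jar [[0.438, -0.38]]
top carton [[0.526, -0.181]]
scene weight [[0.568, 0.053]]
scene lens_cap [[0.582, -0.155]]
scene bottle [[0.719, -0.011]]
scene jar [[0.533, 0.433]]
scene carton [[0.457, 0.415]]
```

```bash
python3 -c "
from workcell import *
print(hand_in())"
```

```text
the job is handed in; nothing more can be done
None
```

I turned the orange dial up four clicks (from click 2 to click 6) with the closed fingertips against the side of its wing, pressed the green button to its stop, took the hand clear and handed the job in at about 21 s; no verdict came back.

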